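# Put the cleaned sink drain back together

## Robot

A 6-joint arm with a two-finger parallel gripper is mounted at the origin on the work surface. World frame = base frame: x ahead of the robot, y to its left, z up, the work surface at z = 0. Lengths are in m, angles in rad, forces in N, time in s.
With the tool pointing down it reaches from about 0.425 to 0.95 m from the base axis. Payload 3.5 kg.
Tool frame: the origin (TCP) lies on the centre line of the jaws, within the pads' length; the fingertips stand 14 mm ahead of it and the grasp point (between the pads) lies 5 mm behind it (tips_ahead is the distance from the TCP to the fingertips, in m); y points along the fingers, z is the direction in which the jaws open and shut, and the axes are right-handed (so a half turn about y gives the same grasp; the last joint's range is limited). The gripper opens to 85 mm and grips with 20 to 120 N. Pads are 22 mm wide; open, the fingers measure 114 mm over their backs; the gripper's body (76 mm by 85 mm) begins 54 mm behind the grasp point. The pads swing forward as they close: fully open they stand 13 mm farther back than shut.
Start: joints at [-1.498, 0.286, 1.577, -0, 1.279, -0.15], TCP at [0.149, -0.658, 0.245] pointing down, gripper open.
Joint ranges: [-2.77, 2.77], [-0.9, 2.22], [0.21, 2.48], [-1.53, 4.67], [0.24, 2.81], [-2.84, 2.84]. Speed limits (rad/s): [2.79, 2.79, 3.14, 3.14, 3.14, 3.14].

## Interface

Orientations are given as a unit quaternion [x, y, z, w].
In Python, from plant import get_state, read_camera, sign_off, tips_ahead gives the robot as it stands.
- The arm moves only by the tool send_rows, never from a script. Its argument "plan" is a list of rows, each a list of 2 entries, a list of its own where there are three numbers: the shift along the tool's x, y, z in units of 12 cm (1.0 is 12 cm), then the turn, a rotation vector about the tool's x, y, z in units of 360 degrees (1.0 is 360 degrees). In form: [[[tx, ty, tz], [rx, ry, rz]], ...]. A call has 1 to 12 rows; each row shifts and turns the commanded pose from where the row before left it, along the tool's axes as they then stand; what a row does not reach is not made up. A row lasts 1/10 s, in which the tool goes at most 50 mm and 8.59 degrees, less where a joint would pass 70% of its speed; a pose out of reach is approached as far as the arm can. A call with a number of a shift or a turn outside -1 to 1 is refused whole. A call with a gripper value outside its range is refused whole. "gripper" is the closure, from 0 (fully open) to 1 (shut), set as the call begins (left out, the last holds). The fingers move at their own pace and stop on an object; "grip_force" is the grip in N (left out, the last holds). Time passes only in rows, so rows that do not move let the fingers close. It gives the time, the measured TCP pose, the force and the opening at its end, in the units of the state.
- get_state(): the state, without advancing time (a new reading comes with each control period).
- read_camera(name): name is "side" or "top"; returns a dict with "img" (480x640x3 uint8, blue, green, red), "fx", "fy", "cx", "cy" (pixels), "world_from_camera" (4x4, takes a point from camera to world coordinates). Camera axes: x right, y down, z forward; pixel columns grow to the right and rows downward; lengths in m; the calibration is good to about 2 mm. A picture is of the moment at which its call begins. There is no depth.
- sign_off(): hands the job in, once; it reports no verdict.
The state is a dict: "time": time; "qpos": joint angles; "dq": joint speeds; "joint_efforts": joint torques, N m; "eef_pos": TCP position; "tcp_rot": TCP orientation; "contact_force": force on the tool from outside, world axes, zero at the start; "wrist_torque": the same for the moment, N m; "opening": opening from 0.0 (shut) to 1.0 (fully open).
Only numpy, scipy, OpenCV 4.12 (cv2) and the standard library are available. Lean on these libraries where they do the work, as an engineer would, in place of code of your own. Each camera call takes 0.05 s, during which the arm holds its last target. There are 200 camera calls.

## Task

Put the cleaned sink drain back together, one part at a time in this order: first the trap bell, knob up, over the short pipe in the middle of the steel drain body; then the white basket hung by its flange on the drain body's rim; then the small copper strainer dish flat in the basket; last the round cover with its ring seated inside the basket's mouth. Every part must sit level and fully home, let go, and none may be tipped over on the way. Leave the soap bottle, the cutlery cup and the brush where they are.

Things in the scene. Friction and masses are not known exactly. Their poses are not given: they have to be found in the camera images.
- drain: Steel drain body, a round open pot fixed to the counter, 90 mm high, with an outward rim 170 across at the top. Origin: centre of its underside, z up. Inside it is 140 across, floor 6 above the origin; an upright grey pipe 32 across stands mid-floor, its top 21 above the origin. The rim's top, 90 above the origin, carries the basket.
- bell_mid (a point): Trap bell, loose, black plastic, 80 g: upside-down cup 68 mm across (60 inside, 21 deep), 26 high, with an upright round knob 18 across, 24 tall on top; 50 high in all. Point: on its axis, 25 above its underside; z up. Seated, it covers the pipe and stands on the drain's floor, this point 31 above the drain's origin.
- basket_mid (a point): Basket, loose, white slotted plastic, 120 g: round cup 124 mm across, 108 inside (wall 8 thick: pinch it), 56 high, inner floor 5 up. A flange 164 across, 4 thick runs round it, its underside 30 up; the wall stands 22 above it. Point: on the axis, 28 above the underside; z up. Seated, the flange rests on the drain's rim, this point 88 above the drain's origin.
- insert_mid (a point): Strainer dish, loose, copper, 90 g: open dish 84 mm across, 16 high, with a central stem ending in a round grip 20 across, 26 to 46 above the underside. Point: on the axis, 23 above the underside; z up. Seated on the basket's floor, this point is 88 above the drain's origin, its top 5 below the basket's edge: open fingers only part way there.
- cover_mid (a point): Cover, loose, dark steel, 150 g: disc 140 mm across, 8 thick, on a locating ring 92 across, 6 deep beneath, with an upright round knob 18 across, 24 tall on top; 38 high in all. Point: on the axis, 19 above the ring's underside; z up. Seated, ring inside the basket's mouth (8 play all round), disc on its top edge, this point 129 above the drain's origin.
- soap: Bystander: green soap bottle, 60 across and 170 high, loose. Origin at the centre of its underside.
- cutlery_cup: Bystander: tall white slotted cutlery cup, 90 across at the mouth and 130 high, loose. Origin at the centre of its underside.
- brush: Bystander: white dish brush lying flat on the far side, about 220 long and 32 high, loose. Its own x axis runs along it towards its round head. Origin near its middle, on its underside.
There are look-alikes about, which are no part of the job. There is more than one size of the part that bears bell_mid; the job needs the largest.

How it is judged:
On the way, in this order (a step that is already met when the one before it is completed fails the run):
1. the bell stands over the pipe on the drain body's floor (z of bell_mid in the frame of drain between 0.025 and 0.037 m and horizontal distance between bell_mid and drain below 0.0155 m and angle between bell_mid's own z axis and vertical below 0.1 rad), for 0.2 s.
2. the basket hangs on the rim, the bell under it (all of step 1 and z of basket_mid in the frame of drain between 0.082 and 0.094 m and horizontal distance between basket_mid and drain below 0.011 m and angle between basket_mid's own z axis and vertical below 0.1 rad), for 0.2 s.
3. the strainer dish lies flat in the basket (all of step 2 and z of insert_mid in the frame of drain between 0.082 and 0.094 m and horizontal distance between insert_mid and basket_mid below 0.0145 m and angle between insert_mid's own z axis and vertical below 0.1 rad), for 0.2 s.
4. the cover lies on the basket, its ring inside (all of step 3 and z of cover_mid in the frame of drain between 0.124 and 0.134 m and horizontal distance between cover_mid and basket_mid below 0.011 m and angle between cover_mid's own z axis and vertical below 0.1 rad), for 0.2 s.
At the end, for the whole second after the job is handed in: All four parts nested in the drain, level within 0.1 rad, released, at rest. Seated heights within 6 mm (cover 5). Bell within 15.5 mm and basket within 11 mm of the drain's axis; dish within 14.5 mm and cover within 11 mm of the basket's axis (all of step 4 and linear speed of each of bell, basket, insert, cover below 0.02 m/s and contact force between the fingers and bell below 0.1 N and contact force between the fingers and basket below 0.1 N and contact force between the fingers and insert below 0.1 N and contact force between the fingers and cover below 0.1 N); the robot touches nothing.
It fails at once if a bystander is shifted more than 30 mm (distance of any of soap, cutlery_cup, brush from where it was at the start of the episode above 0.03 m).
It fails at once if a part is tipped over (more than 0.7 rad) (angle between any of bell_mid, basket_mid, insert_mid, cover_mid's own z axis and vertical above 0.7 rad).
It also fails if it takes over 120 s, if anything falls off the work surface, if the arm or the gripper's body presses on something with over 40 N, if the wrist force passes 120 N, or if a joint passes its speed limit or range.

## Working session

There is one attempt and no reset: what is moved stays moved. The work goes in short steps, Python scripts to look and compute and a tool call to move; the robot and the scene stay as the last step left them, time stands still between calls to the robot, and variables do not carry over. Pictures are saved under pics/ and viewed, about 12 in all and at most 16, crops included, and the job is handed in when it is done.

Besides the shell and the picture viewer there is one more tool, called after "Request:" as name([rows], argument=value, ...), one row to a line, values as JSON. send_rows: Moves the arm, as the interface text tells. Its arguments: {"type":"object","properties":{"plan":{"type":"array"},"gripper":{"type":"number"},"grip_force":{"type":"number"}},"required":["plan"]}

```bash
mkdir -p pics; ls; cat > h.py <<'E'
import numpy as np, cv2
from plant import get_state, read_camera, sign_off, tips_ahead
def ray(c,u,v):
    T=np.array(c["world_from_camera"]); d=T[:3,:3]@np.array([(u-c["cx"])/c["fx"],(v-c["cy"])/c["fy"],1.]); return T[:3,3],d
def at_z(c,u,v,z):
    o,d=ray(c,u,v); return o+d*(z-o[2])/d[2]
def proj(c,p):
    T=np.linalg.inv(np.array(c["world_from_camera"])); q=T[:3,:3]@np.array(p)+T[:3,3]; return np.array([c["fx"]*q[0]/q[2]+c["cx"],c["fy"]*q[1]/q[2]+c["cy"]])
E
python3 - <<'E'
from h import *
import pickle
for n in("top","side"):
    c=read_camera(n); cv2.imwrite(f"pics/{n}0.png",c["img"]); print(n,c["fx"],c["cx"],c["cy"],np.round(c["world_from_camera"],3).tolist()); pickle.dump(c,open(n+"0.pkl","wb"))
s=get_state(); print(s, tips_ahead)
E
```

```text
pics
top 575.2343786000826 314.7235752924134 233.27842508319512 [[0.013, -0.983, 0.185, 0.313], [-1.0, -0.014, -0.006, 0.01], [0.008, -0.185, -0.983, 1.546], [0.0, 0.0, 0.0, 1.0]]
side 463.9445816487712 323.84266081477716 237.2350056566055 [[-0.835, -0.336, 0.435, 0.145], [-0.55, 0.506, -0.664, 0.667], [0.003, -0.794, -0.608, 0.693], [0.0, 0.0, 0.0, 1.0]]
{'time': 0.1, 'qpos': array([-1.49799013e+00,  2.87103704e-01,  1.57803951e+00,  3.00252799e-06,
        1.27856989e+00, -1.49967296e-01]), 'dq': array([ 0.00142483, -0.00148936, -0.00393244, -0.00054393, -0.00050217,
        0.0022748 ]), 'joint_efforts': array([ 6.72973947e-04, -4.07298660e+01, -2.93699187e+01, -1.34325755e-04,
        3.37742633e-03, -9.40192564e-06]), 'eef_pos': array([ 0.14914125, -0.65774301,  0.24406287]), 'tcp_rot': array([-0.07856928,  0.70347351, -0.70197532,  0.07862914]), 'contact_force': array([ 0.71035396,  0.19116638, -0.79912814]), 'wrist_torque': array([-0.01180497, -0.0259056 ,  0.09292599]), 'opening': 0.9966642647825972} 0.014
```

View pics/top0.png

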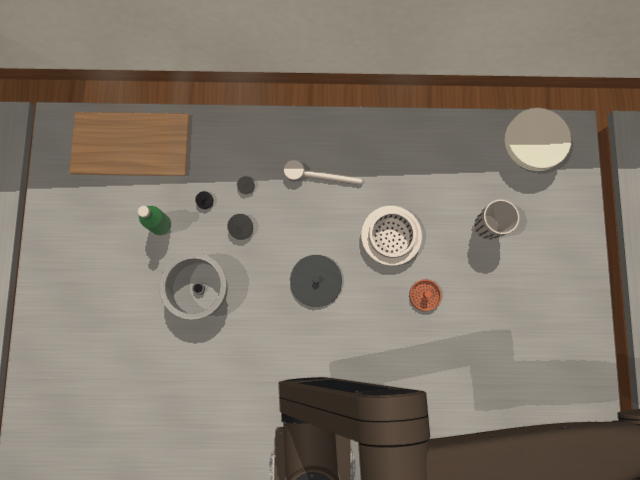

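View pics/side0.png

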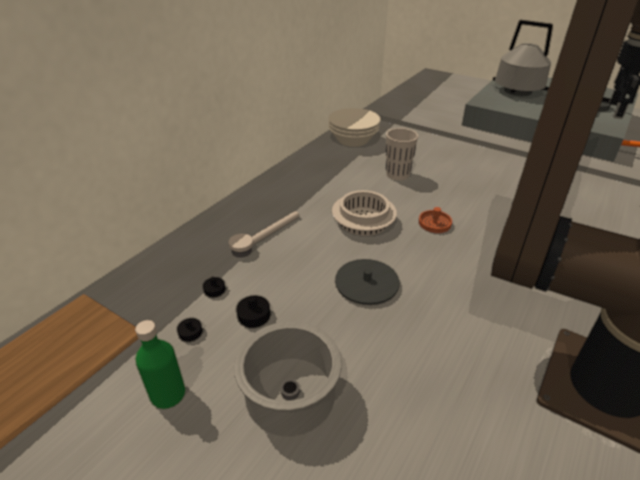

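The three bell candidates are at top (240,227), (204,200) and (246,185). In the side view they are at (254,311), (190,329) and (214,287). The one at top (240,227) looks largest, about 26 px or 68 mm across. I'll confirm that in an enlarged crop.

```bash
python3 - <<'E'
from h import *
t=cv2.imread("pics/top0.png"); s=cv2.imread("pics/side0.png")
a=cv2.resize(t[165:325,150:270],None,fx=3.33,fy=3.33,interpolation=cv2.INTER_CUBIC)[:533]
b=cv2.resize(s[270:430,170:290],None,fx=3.33,fy=3.33,interpolation=cv2.INTER_CUBIC)[:533]
g=lambda i:np.clip(255*(i/255.)**.6,0,255).astype(np.uint8)
cv2.imwrite("pics/bells.png",g(np.hstack([a,b])))
a=cv2.resize(t[195:320,285:450],None,fx=4.8,fy=4.8,interpolation=cv2.INTER_CUBIC)
cv2.imwrite("pics/parts.png",g(a))
E
```

```text
(no output)
```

View pics/bells.png

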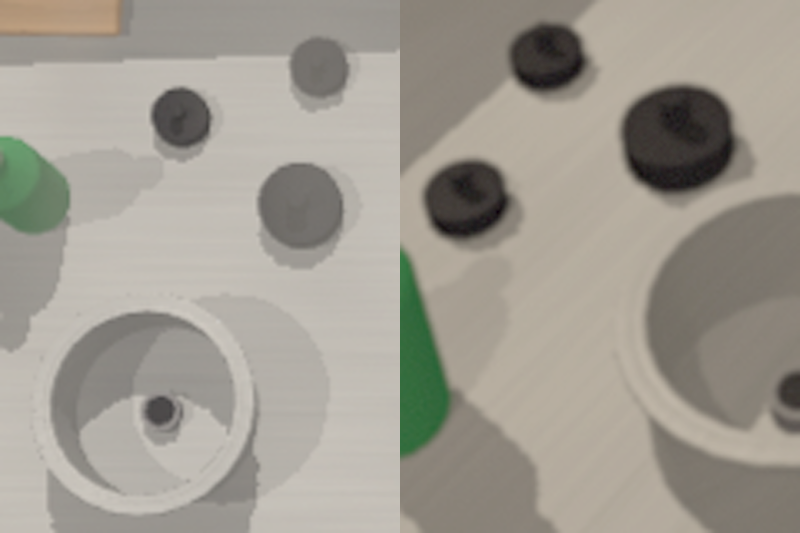

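View pics/parts.png

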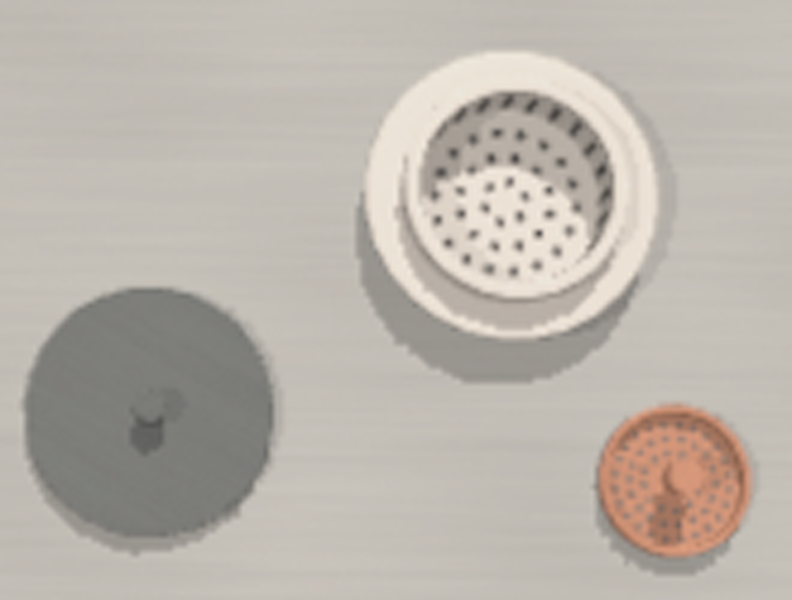

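```bash
python3 - <<'E'
from h import *
import pickle
C={n:pickle.load(open(n+"0.pkl","rb")) for n in("top","side")}
m={"drain":(193.5,286.6,.09),"bell":(240.2,226.9,.026),"cover":(316,280.9,.014),"basket":(391.5,235.4,.034),"dish":(425.4,295.1,.016)}
circ={"drain":[(85,.09),(16,.021)],"bell":[(34,.026),(9,.05)],"cover":[(70,.014),(9,.038)],"basket":[(82,.034),(62,.056)],"dish":[(42,.016),(10,.046)]}
out=[]
for n,c in C.items():
    im=cv2.resize(np.clip(255*(c["img"]/255.)**.6,0,255).astype(np.uint8),None,fx=3,fy=3,interpolation=cv2.INTER_CUBIC)
    for k,(u,v,z) in m.items():
        p=at_z(C["top"],u,v,z)
        if n=="top":print(k,p.round(4),np.hypot(*p[:2]).round(3))
        for r,h in circ[k]:
            q=np.array([(proj(c,[p[0]+r/1e3*np.cos(a),p[1]+r/1e3*np.sin(a),h])+.5)*3-.5 for a in np.linspace(0,6.283,60)])
            cv2.polylines(im,[np.round(q*16).astype(np.int32)],True,(0,0,255),1,cv2.LINE_AA,4)
    cv2.imwrite(f"pics/ov_{n}.png",im)
s=cv2.imread("pics/ov_side.png")[540:1290,680:1380]; t=cv2.imread("pics/ov_top.png")[570:970,450:1350]
cv2.imwrite("pics/ovs.png",cv2.resize(s,(560,600))); 
E
```

```text
drain [0.4453 0.3059 0.09  ] 0.54
bell [0.6134 0.2017 0.026 ] 0.646
cover [ 0.4718 -0.0042  0.014 ] 0.472
basket [ 0.5944 -0.2046  0.034 ] 0.629
dish [ 0.4376 -0.2954  0.016 ] 0.528
```

View pics/ovs.png

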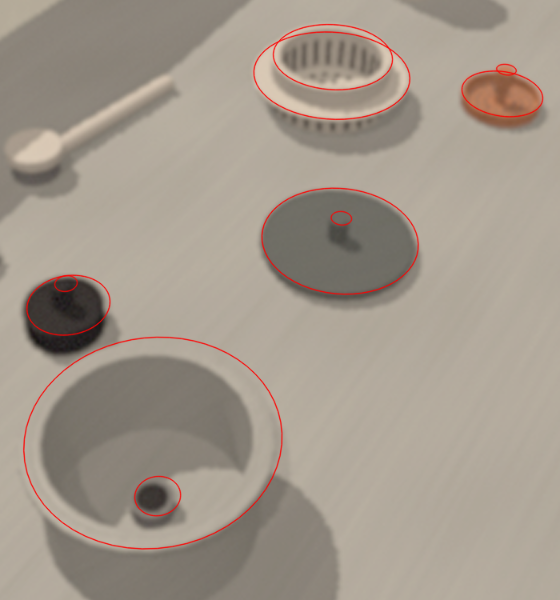

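Top (240,227) / side (254,311) is the largest bell at about 67 mm, against about 46 mm for the other two, so it is the target. The overlay circles fit in both views, except that the bell needs about 3 mm more in +x/+y.

```bash
cat >> h.py <<'E'
from scipy.spatial.transform import Rotation as Ro
def go(*pts):
    s=get_state(); R=Ro.from_quat(s["tcp_rot"]).as_matrix(); p=s["eef_pos"]
    print("t",round(s["time"],2),"p",p.round(4),"open",round(s["opening"],3),"F",s["contact_force"].round(1),"q",s["qpos"].round(2))
    print("R cols x,y,z",R.T.round(3).tolist())
    for q in pts:
        q=np.array(q); print(q,"units",(R.T@(q-p)/.12).round(3)); p=q
E
python3 - <<'E'
from h import *
go((.47,-.36,.25),(.616,.204,.25))
E
```

```text
t 0.1 p [ 0.1491 -0.6577  0.2441] open 0.997 F [ 0.7  0.2 -0.8] q [-1.5   0.29  1.58  0.    1.28 -0.15]
R cols x,y,z [[-0.975, -0.221, -0.0], [-0.0, 0.002, -1.0], [0.221, -0.975, -0.002]]
[ 0.47 -0.36  0.25] units [-3.156 -0.045 -1.829]
[0.616 0.204 0.25 ] units [-2.225  0.01  -4.315]
```

Request:
send_rows([
  [[0,0,0],[0,0.01775,0]],
  [[0,0,0],[0,0.01775,0]],
  [[-0.29,0,-0.27],[0,0,0]],
  [[-0.29,0,-0.27],[0,0,0]],
  [[-0.29,0,-0.27],[0,0,0]],
  [[-0.29,0,-0.27],[0,0,0]],
  [[-0.29,0,-0.27],[0,0,0]],
  [[-0.29,0,-0.27],[0,0,0]],
  [[-0.29,0,-0.27],[0,0,0]],
  [[-0.29,0,-0.27],[0,0,0]],
  [[-0.29,0,-0.27],[0,0,0]],
  [[0,0,0],[0,0,0]],
], gripper=0)

```text
time: 1.3
eef_pos: [0.4655, -0.3625, 0.2448]
tcp_rot: [-0.002, 0.708, -0.706, 0.002]
contact_force: [0.1, -0.6, -0.5]
opening: 1.001
```

```bash
python3 - <<'E'
from h import *
go((.616,.204,.25),(.616,.204,.043))
E
```

```text
t 1.3 p [ 0.4655 -0.3625  0.2448] open 1.001 F [ 0.1 -0.6 -0.5] q [-0.83  0.1   1.79  0.    1.25  0.73]
R cols x,y,z [[-1.0, -0.006, -0.001], [0.001, 0.002, -1.0], [0.006, -1.0, -0.002]]
[0.616 0.204 0.25 ] units [-1.283 -0.033 -4.713]
[0.616 0.204 0.043] units [1.000e-03 1.725e+00 4.000e-03]
```

Request:
send_rows([
  [[-0.107,0,-0.393],[0,0,0]],
  [[-0.107,0,-0.393],[0,0,0]],
  [[-0.107,0,-0.393],[0,0,0]],
  [[-0.107,0,-0.393],[0,0,0]],
  [[-0.107,0,-0.393],[0,0,0]],
  [[-0.107,0,-0.393],[0,0,0]],
  [[-0.107,0,-0.393],[0,0,0]],
  [[-0.107,0,-0.393],[0,0,0]],
  [[-0.107,0,-0.393],[0,0,0]],
  [[-0.107,0,-0.393],[0,0,0]],
  [[-0.107,0,-0.393],[0,0,0]],
  [[-0.107,0,-0.393],[0,0,0]],
])

```text
time: 2.5
eef_pos: [0.6169, 0.2002, 0.2448]
tcp_rot: [-0.0, -0.707, 0.707, 0.0]
contact_force: [0.5, -0.1, -0.3]
opening: 1.004
```

Request:
send_rows([
  [[0,0.25,0],[0,0,0]],
  [[0,0.3,0],[0,0,0]],
  [[0,0.3,0],[0,0,0]],
  [[0,0.2,0],[0,0,0]],
  [[0,0.1,0],[0,0,0]],
  [[0,0,0],[0,0,0]],
  [[0,0,0],[0,0,0]],
], gripper=0.2)

```text
time: 3.2
eef_pos: [0.6176, 0.1989, 0.1085]
tcp_rot: [0.001, 0.707, -0.707, 0.0]
contact_force: [0.7, 0.2, 0.5]
opening: 0.802
```

```bash
python3 - <<'E'
from h import *
go((.616,.204,.043))
for n in ("top","side"): c=read_camera(n); cv2.imwrite(f"pics/{n}1.png",c["img"])
a=[cv2.resize(cv2.imread(f"pics/{n}1.png")[y:y+110,x:x+110],(400,400),interpolation=cv2.INTER_CUBIC) for n,x,y in(("top",185,165),("side",200,240))]
cv2.imwrite("pics/g1.png",np.clip(255*(np.hstack(a)/255.)**.6,0,255).astype(np.uint8))
E
```

```text
t 3.2 p [0.6176 0.1989 0.1085] open 0.802 F [0.7 0.2 0.5] q [ 0.16  0.37  1.74 -0.    1.03  1.73]
R cols x,y,z [[-1.0, 0.001, -0.002], [0.002, 0.0, -1.0], [-0.001, -1.0, -0.0]]
[0.616 0.204 0.043] units [ 0.014  0.546 -0.043]
```

View pics/g1.png

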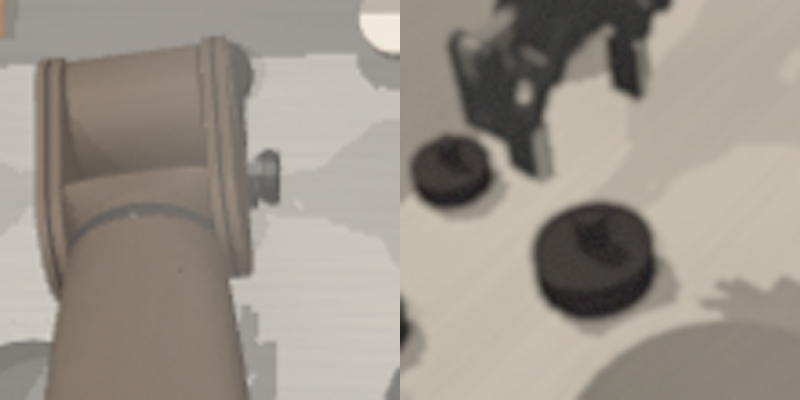

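The fingers straddle the big bell cleanly. In the side view the knob top is at about (253.6, 299) and the bell's left/right edges are at 237 and 270.

```bash
python3 - <<'E'
from h import *
import pickle
c=pickle.load(open("side0.pkl","rb"))
for v in (297,300):print(at_z(c,253.6,v,.05))
print(proj(c,(.616,.204,.05)), proj(c,(.616,.204,.026)))
E
```

```text
[0.61469555 0.20040859 0.05      ]
[0.60937285 0.20670442 0.05      ]
[251.88541043 297.82894797] [252.99585611 306.49786467]
```

Request:
send_rows([
  [[0.02,0.2,-0.034],[0,0,0]],
  [[0,0.2,0],[0,0,0]],
  [[0,0.1,0],[0,0,0]],
  [[0,0.046,0],[0,0,0]],
  [[0,0,0],[0,0,0]],
])

```text
time: 3.8
eef_pos: [0.6145, 0.2032, 0.042]
tcp_rot: [0.0, 0.707, -0.707, -0.0]
contact_force: [0.4, -0.5, 0.1]
opening: 0.807
```

Request:
send_rows([
  [[0,0,0],[0,0,0]],
  [[0,0,0],[0,0,0]],
  [[0,0,0],[0,0,0]],
  [[0,0,0],[0,0,0]],
  [[0,0,0],[0,0,0]],
  [[0,0,0],[0,0,0]],
  [[0,0,0],[0,0,0]],
  [[0,0,0],[0,0,0]],
], gripper=1, grip_force=40)

```text
time: 4.6
eef_pos: [0.615, 0.2033, 0.0429]
tcp_rot: [0.001, 0.707, -0.707, 0.0]
contact_force: [-0.5, -0.8, 4.8]
opening: 0.191
```

Request:
send_rows([
  [[0,-0.1,0],[0,0,0]],
  [[0,-0.2,0],[0,0,0]],
  [[0,-0.3,0],[0,0,0]],
  [[0,-0.3,0],[0,0,0]],
  [[0,-0.25,0],[0,0,0]],
  [[0,0,0],[0,0,0]],
])

```text
time: 5.2
eef_pos: [0.617, 0.2037, 0.1859]
tcp_rot: [0.004, 0.708, -0.707, 0.004]
contact_force: [0.9, 0.1, -0.0]
opening: 0.19
```

```bash
python3 - <<'E'
from h import *
go((.4453,.3059,.18),(.4453,.3059,.052))
c=read_camera("side"); cv2.imwrite(f"pics/lift.png",c["img"][150:400,120:420])
E
```

```text
t 5.2 p [0.617  0.2037 0.1859] open 0.19 F [ 0.9  0.1 -0. ] q [ 0.16  0.28  1.7  -0.    1.15  1.73]
R cols x,y,z [[-1.0, 0.0, -0.01], [0.01, 0.002, -1.0], [-0.0, -1.0, -0.002]]
[0.4453 0.3059 0.18  ] units [ 1.431  0.037 -0.851]
[0.4453 0.3059 0.052 ] units [0.011 1.067 0.002]
```

View pics/lift.png

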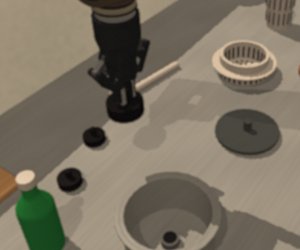

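Request:
send_rows([
  [[0.2,0,-0.12],[0,0,0]],
  [[0.286,0,-0.17],[0,0,0]],
  [[0.286,0,-0.17],[0,0,0]],
  [[0.286,0,-0.17],[0,0,0]],
  [[0.22,0,-0.13],[0,0,0]],
  [[0.153,0,-0.091],[0,0,0]],
  [[0,0,0],[0,0,0]],
  [[0,0,0],[0,0,0]],
  [[0,0,0],[0,0,0]],
])

```text
time: 6.15
eef_pos: [0.4428, 0.3047, 0.1788]
tcp_rot: [0.0, -0.707, 0.707, 0.001]
contact_force: [-0.5, 0.0, -1.0]
opening: 0.189
```

```bash
python3 - <<'E'
from h import *
go((.4453,.3059,.18),(.4453,.3059,.051))
E
```

```text
t 6.15 p [0.4428 0.3047 0.1788] open 0.189 F [-0.5  0.  -1. ] q [ 0.41  0.05  1.97 -0.    1.12  1.99]
R cols x,y,z [[-1.0, 0.001, 0.001], [-0.001, -0.001, -1.0], [-0.001, -1.0, 0.001]]
[0.4453 0.3059 0.18  ] units [-0.021 -0.01  -0.01 ]
[0.4453 0.3059 0.051 ] units [-1.000e-03  1.075e+00 -1.000e-03]
```

Request:
send_rows([
  [[-0.02,0.1,-0.01],[0,0,0]],
  [[0,0.2,0],[0,0,0]],
  [[0,0.2,0],[0,0,0]],
  [[0,0.2,0],[0,0,0]],
  [[0,0.15,0],[0,0,0]],
  [[0,0.1,0],[0,0,0]],
  [[0,0.06,0],[0,0,0]],
  [[0,0.05,0],[0,0,0]],
  [[0,0,0],[0,0,0]],
  [[0,0,0],[0,0,0]],
])

```text
time: 7.15
eef_pos: [0.4456, 0.3068, 0.0533]
tcp_rot: [0.001, 0.707, -0.707, 0.0]
contact_force: [0.7, 0.3, -1.0]
opening: 0.193
```

Request:
send_rows([
  [[0,0.01,0],[0,0,0]],
  [[0,0,0],[0,0,0]],
])

```text
time: 7.35
eef_pos: [0.4453, 0.3068, 0.052]
tcp_rot: [0.0, 0.707, -0.707, 0.0]
contact_force: [0.1, 0.5, -0.7]
opening: 0.19
```

Request:
send_rows([
  [[0,0.01,0],[0,0,0]],
  [[0,0.01,0],[0,0,0]],
  [[0,0,0],[0,0,0]],
  [[0,0,0],[0,0,0]],
])

```text
time: 7.75
eef_pos: [0.4449, 0.3066, 0.049]
tcp_rot: [-0.0, -0.707, 0.707, 0.0]
contact_force: [0.2, 0.6, -0.4]
opening: 0.193
```

Request:
send_rows([
  [[0,0,0],[0,0,0]],
  [[0,0,0],[0,0,0]],
  [[0,0,0],[0,0,0]],
  [[0,0,0],[0,0,0]],
  [[0,0,0],[0,0,0]],
], gripper=0.45)

```text
time: 8.25
eef_pos: [0.445, 0.3066, 0.0491]
tcp_rot: [0.0, 0.707, -0.707, -0.0]
contact_force: [-0.5, 0.2, 0.1]
opening: 0.552
```

Request:
send_rows([
  [[0,-0.1,0],[0,0,0]],
  [[0,-0.2,0],[0,0,0]],
  [[0,-0.3,0],[0,0,0]],
  [[0,-0.4,0],[0,0,0]],
  [[0,-0.3,0],[0,0,0]],
  [[0,-0.2,0.3],[0,0,0]],
  [[0,0,0.4],[0,0,0]],
  [[0,0,0.4],[0,0,0]],
  [[0,0,0.4],[0,0,0]],
  [[0,0,0.4],[0,0,0]],
])

```text
time: 9.25
eef_pos: [0.4446, 0.077, 0.2302]
tcp_rot: [-0.001, -0.707, 0.707, -0.001]
contact_force: [2.1, -0.1, -1.1]
opening: 0.55
```

```bash
python3 - <<'E'
from h import *
go((.58,-.13,.2))
a=[]
for n,x,y in (("top",145,235),("side",230,310)):
    c=read_camera(n); im=cv2.resize(c["img"][y:y+120,x:x+120],(480,480),interpolation=cv2.INTER_CUBIC)
    for k in ((.4453,.3059,.056),(.4453,.3059,.032)):
        for r in ([9] if k[2]>.05 else [34]):
            q=np.array([(proj(c,[k[0]+r/1e3*np.cos(t),k[1]+r/1e3*np.sin(t),k[2]])-(x,y)+.5)*4 for t in np.linspace(0,6.283,40)]); cv2.polylines(im,[q.astype(np.int32)],True,(0,0,255),1)
    a.append(im[:, :400])
cv2.imwrite("pics/bell_in.png",np.clip(255*(np.hstack(a)/255.)**.6,0,255).astype(np.uint8))
E
```

```text
t 9.25 p [0.4446 0.077  0.2302] open 0.55 F [ 2.1 -0.1 -1.1] q [-0.05 -0.22  2.12 -0.    1.23  1.52]
R cols x,y,z [[-1.0, -0.001, -0.002], [0.002, -0.0, -1.0], [0.001, -1.0, 0.0]]
[ 0.58 -0.13  0.2 ] units [-1.127  0.255  1.725]
```

View pics/bell_in.png

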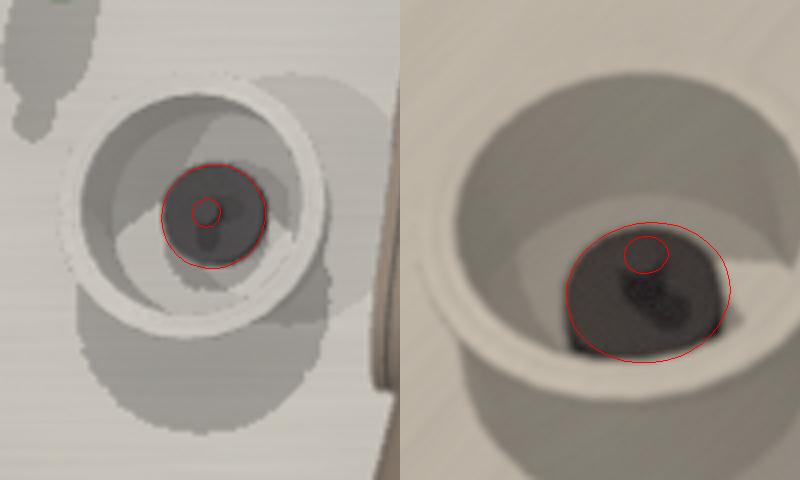

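Bell seated: its outline matches the predicted circles (top view, crop centre (214,216)). Next I'll pinch the basket wall on its −y side.

Request:
send_rows([
  [[-0.138,0.028,0.315],[0,0,0]],
  [[-0.138,0.028,0.315],[0,0,0]],
  [[-0.138,0.028,0.315],[0,0,0]],
  [[-0.138,0.028,0.315],[0,0,0]],
  [[-0.138,0.028,0.315],[0,0,0]],
  [[-0.138,0.028,0.315],[0,0,0]],
  [[-0.138,0.028,0.315],[0,0,0]],
  [[-0.138,0.028,0.315],[0,0,0]],
  [[-0.138,0.028,0.315],[0,0,0]],
  [[0,0.3,0],[0,0,0]],
  [[0,0.3,0],[0,0,0]],
  [[0,0,0],[0,0,0]],
])

```text
time: 10.55
eef_pos: [0.5908, -0.2591, 0.1207]
tcp_rot: [-0.004, 0.71, -0.705, -0.004]
contact_force: [0.4, 0.7, -0.9]
opening: 0.548
```

```bash
python3 - <<'E'
from h import *
go((.5944,-.2626,.075),(.5944,-.2626,.053))
c=read_camera("side"); x,y=280,140; im=cv2.resize(c["img"][y:y+120,x:x+160],None,fx=4,fy=4,interpolation=cv2.INTER_CUBIC)
for b in ((.5944,-.2046),):
  for r,h in((82,.034),(62,.056),(54,.056)):
    q=np.array([(proj(c,[b[0]+r/1e3*np.cos(t),b[1]+r/1e3*np.sin(t),h])-(x,y)+.5)*4 for t in np.linspace(0,6.283,40)]); cv2.polylines(im,[q.astype(np.int32)],True,(0,0,255),1)
cv2.imwrite("pics/bask.png",np.clip(255*(im/255.)**.6,0,255).astype(np.uint8))
E
```

```text
t 10.55 p [ 0.5908 -0.2591  0.1207] open 0.548 F [ 0.4  0.7 -0.9] q [-0.57  0.35  1.74  0.    1.07  1.  ]
R cols x,y,z [[-1.0, 0.0, 0.01], [-0.01, 0.007, -1.0], [-0.0, -1.0, -0.007]]
[ 0.5944 -0.2626  0.075 ] units [-0.034  0.38   0.032]
[ 0.5944 -0.2626  0.053 ] units [-0.002  0.183  0.001]
```

View pics/bask.png

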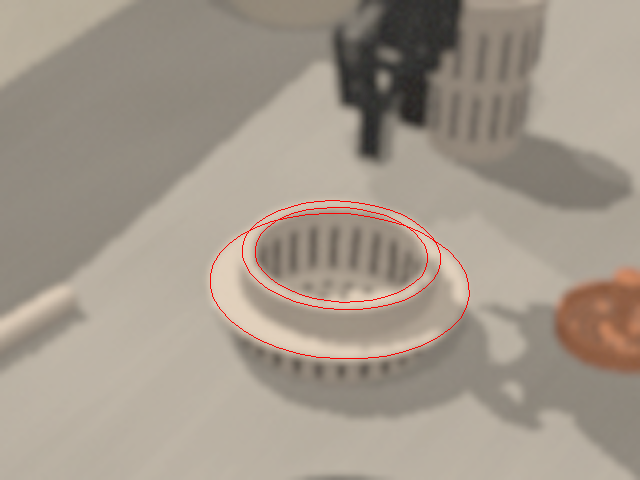

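Request:
send_rows([
  [[-0.034,0.1,0.032],[0,0,0]],
  [[0,0.2,0],[0,0,0]],
  [[0,0.08,0],[0,0,0]],
  [[0,0,0],[0,0,0]],
  [[0,0,0],[0,0,0]],
])

```text
time: 11.1
eef_pos: [0.5987, -0.2658, 0.0825]
tcp_rot: [-0.001, -0.707, 0.707, -0.001]
contact_force: [-0.1, -0.4, 0.1]
opening: 0.551
```

```bash
python3 - <<'E'
from h import *
go((.5944,-.2626,.053))
E
```

```text
t 11.1 p [ 0.5987 -0.2658  0.0825] open 0.551 F [-0.1 -0.4  0.1] q [-0.57  0.41  1.73  0.    0.99  1.  ]
R cols x,y,z [[-1.0, -0.0, -0.002], [0.002, -0.001, -1.0], [0.0, -1.0, 0.001]]
[ 0.5944 -0.2626  0.053 ] units [ 0.037  0.246 -0.027]
```

Request:
send_rows([
  [[0.037,0.06,-0.027],[0,0,0]],
  [[0,0.1,0],[0,0,0]],
  [[0,0.06,0],[0,0,0]],
  [[0,0.026,0],[0,0,0]],
  [[0,0,0],[0,0,0]],
  [[0,0,0],[0,0,0]],
])

```text
time: 11.7
eef_pos: [0.5936, -0.2624, 0.0516]
tcp_rot: [-0.0, -0.707, 0.707, 0.0]
contact_force: [0.4, -0.4, 0.7]
opening: 0.548
```

Request:
send_rows([
  [[0,0,0],[0,0,0]],
  [[0,0,0],[0,0,0]],
  [[0,0,0],[0,0,0]],
  [[0,0,0],[0,0,0]],
  [[0,0,0],[0,0,0]],
  [[0,0,0],[0,0,0]],
  [[0,0,0],[0,0,0]],
], gripper=1, grip_force=60)

```text
time: 12.4
eef_pos: [0.5939, -0.2625, 0.0522]
tcp_rot: [-0.0, -0.707, 0.707, -0.0]
contact_force: [-0.0, -0.0, 3.7]
opening: 0.081
```

Request:
send_rows([
  [[0,-0.04,0],[0,0,0]],
  [[0,-0.1,0],[0,0,0]],
  [[0,-0.2,0],[0,0,0]],
  [[0,-0.25,0],[0,0,0]],
  [[0,-0.25,0],[0,0,0]],
  [[0,-0.25,0],[0,0,0]],
  [[0,-0.1,0],[0,0,0]],
  [[0,0,0],[0,0,0]],
  [[0,0,0],[0,0,0]],
])

```text
time: 13.3
eef_pos: [0.5928, -0.2619, 0.1931]
tcp_rot: [-0.001, 0.707, -0.707, -0.001]
contact_force: [0.7, 0.1, -1.4]
opening: 0.079
```

```bash
python3 - <<'E'
from h import *
go((.4453,.2479,.195))
c=read_camera("side"); x,y=280,50; im=cv2.resize(c["img"][y:y+200,x:x+200],None,fx=3,fy=3,interpolation=cv2.INTER_CUBIC)
p=get_state()["eef_pos"]; dz=p[2]-.0522; b=(p[0]+.0005,p[1]+.058)
for r,h in((82,.034),(62,.056)):
    q=np.array([(proj(c,[b[0]+r/1e3*np.cos(t),b[1]+r/1e3*np.sin(t),h+dz])-(x,y)+.5)*3 for t in np.linspace(0,6.283,40)]); cv2.polylines(im,[q.astype(np.int32)],True,(0,0,255),1)
cv2.imwrite("pics/bask2.png",np.clip(255*(im/255.)**.6,0,255).astype(np.uint8))
E
```

```text
t 13.3 p [ 0.5928 -0.2619  0.1931] open 0.079 F [ 0.7  0.1 -1.4] q [-0.57  0.27  1.69 -0.    1.18  1.  ]
R cols x,y,z [[-1.0, 0.0, 0.002], [-0.002, 0.001, -1.0], [-0.0, -1.0, -0.001]]
[0.4453 0.2479 0.195 ] units [ 1.23  -0.009 -4.248]
```

View pics/bask2.png

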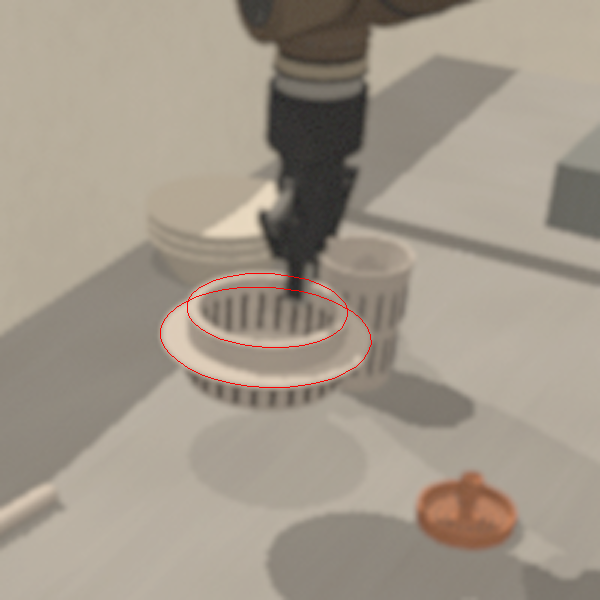

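Held level and matching the prediction. Carrying it to the drain.

Request:
send_rows([
  [[0.03,0,-0.104],[0,0,0]],
  [[0.06,0,-0.208],[0,0,0]],
  [[0.09,0,-0.312],[0,0,0]],
  [[0.1,0,-0.346],[0,0,0]],
  [[0.1,0,-0.346],[0,0,0]],
  [[0.1,0,-0.346],[0,0,0]],
  [[0.1,0,-0.346],[0,0,0]],
  [[0.1,0,-0.346],[0,0,0]],
  [[0.1,0,-0.346],[0,0,0]],
  [[0.1,0,-0.346],[0,0,0]],
  [[0.1,0,-0.346],[0,0,0]],
  [[0.1,0,-0.346],[0,0,0]],
])

```text
time: 14.55
eef_pos: [0.4617, 0.1881, 0.193]
tcp_rot: [0.001, -0.707, 0.707, 0.001]
contact_force: [0.7, -0.9, -1.5]
opening: 0.08
```

Request:
send_rows([
  [[0.08,0,-0.277],[0,0,0]],
  [[0.05,0,-0.17],[0,0,0]],
  [[0.02,0,-0.07],[0,0,0]],
  [[0,0,0],[0,0,0]],
  [[0,0,0],[0,0,0]],
  [[0,0,0],[0,0,0]],
  [[0,0,0],[0,0,0]],
])

```text
time: 15.25
eef_pos: [0.4464, 0.2474, 0.1944]
tcp_rot: [-0.001, -0.707, 0.707, 0.001]
contact_force: [0.2, 0.1, -2.0]
opening: 0.08
```

```bash
python3 - <<'E'
from h import *
go((.445,.248,.195),(.445,.248,.125))
E
```

```text
t 15.25 p [0.4464 0.2474 0.1944] open 0.08 F [ 0.2  0.1 -2. ] q [ 0.31 -0.03  2.02 -0.    1.15  1.88]
R cols x,y,z [[-1.0, 0.002, 0.0], [-0.0, -0.0, -1.0], [-0.002, -1.0, 0.0]]
[0.445 0.248 0.195] units [ 0.012 -0.005 -0.005]
[0.445 0.248 0.125] units [-0.     0.583 -0.   ]
```

Request:
send_rows([
  [[0.01,0.1,-0.005],[0,0,0]],
  [[0,0.15,0],[0,0,0]],
  [[0,0.12,0],[0,0,0]],
  [[0,0.08,0],[0,0,0]],
  [[0,0.08,0],[0,0,0]],
  [[0,0.06,0],[0,0,0]],
  [[0,0.04,0],[0,0,0]],
  [[0,0,0],[0,0,0]],
  [[0,0,0],[0,0,0]],
])

```text
time: 16.15
eef_pos: [0.4451, 0.2491, 0.1192]
tcp_rot: [0.0, 0.707, -0.707, 0.0]
contact_force: [-0.6, -0.2, -1.1]
opening: 0.08
```

```bash
python3 - <<'E'
from h import *
go((.445,.248,.112))
E
```

```text
t 16.15 p [0.4451 0.2491 0.1192] open 0.08 F [-0.6 -0.2 -1.1] q [0.31 0.07 2.08 0.   1.   1.88]
R cols x,y,z [[-1.0, 0.0, -0.001], [0.001, 0.0, -1.0], [-0.0, -1.0, -0.0]]
[0.445 0.248 0.112] units [0.001 0.06  0.009]
```

Request:
send_rows([
  [[0,0.025,0.008],[0,0,0]],
  [[0,0.02,0],[0,0,0]],
  [[0,0.012,0],[0,0,0]],
  [[0,0,0],[0,0,0]],
  [[0,0,0],[0,0,0]],
])

```text
time: 16.65
eef_pos: [0.445, 0.248, 0.1122]
tcp_rot: [0.0, 0.707, -0.707, 0.0]
contact_force: [-0.5, -0.0, -0.2]
opening: 0.08
```

Request:
send_rows([
  [[0,0,0],[0,0,0]],
  [[0,0,0],[0,0,0]],
  [[0,0,0],[0,0,0]],
  [[0,0,0],[0,0,0]],
], gripper=0.6)

```text
time: 17.05
eef_pos: [0.4449, 0.248, 0.1121]
tcp_rot: [0.0, 0.707, -0.707, -0.0]
contact_force: [0.1, -0.7, -0.3]
opening: 0.398
```

Request:
send_rows([
  [[0,-0.1,0],[0,0,0]],
  [[0,-0.2,0],[0,0,0]],
  [[0,-0.3,0],[0,0,0]],
  [[0,-0.3,0],[0,0,0]],
  [[0,-0.1,0.2],[0,0,0]],
  [[0,0,0.4],[0,0,0]],
  [[0,0,0.4],[0,0,0]],
  [[0,0,0.4],[0,0,0]],
  [[0,0,0.4],[0,0,0]],
])

```text
time: 17.95
eef_pos: [0.4446, 0.0304, 0.2333]
tcp_rot: [-0.001, -0.707, 0.707, -0.001]
contact_force: [0.9, -0.7, -1.4]
opening: 0.403
```

```bash
python3 - <<'E'
from h import *
go((.4376,-.2954,.2))
a=[]
for n,x,y in (("top",145,235),("side",230,290)):
    c=read_camera(n); im=cv2.resize(c["img"][y:y+120,x:x+120],(480,480),interpolation=cv2.INTER_CUBIC)
    for r,h in((82,.094),(62,.116)):
            q=np.array([(proj(c,[.4453+r/1e3*np.cos(t),.3059+r/1e3*np.sin(t),h])-(x,y)+.5)*4 for t in np.linspace(0,6.283,40)]); cv2.polylines(im,[q.astype(np.int32)],True,(0,0,255),1)
    a.append(im[:, :400] if n=="top" else im)
cv2.imwrite("pics/bask_in.png",np.clip(255*(np.hstack([a[0],a[1][:,:400]])/255.)**.6,0,255).astype(np.uint8))
E
```

```text
t 17.95 p [0.4446 0.0304 0.2333] open 0.403 F [ 0.9 -0.7 -1.4] q [-0.16 -0.23  2.13  0.    1.24  1.41]
R cols x,y,z [[-1.0, -0.001, -0.002], [0.002, -0.0, -1.0], [0.001, -1.0, 0.0]]
[ 0.4376 -0.2954  0.2   ] units [0.061 0.278 2.715]
```

View pics/bask_in.png

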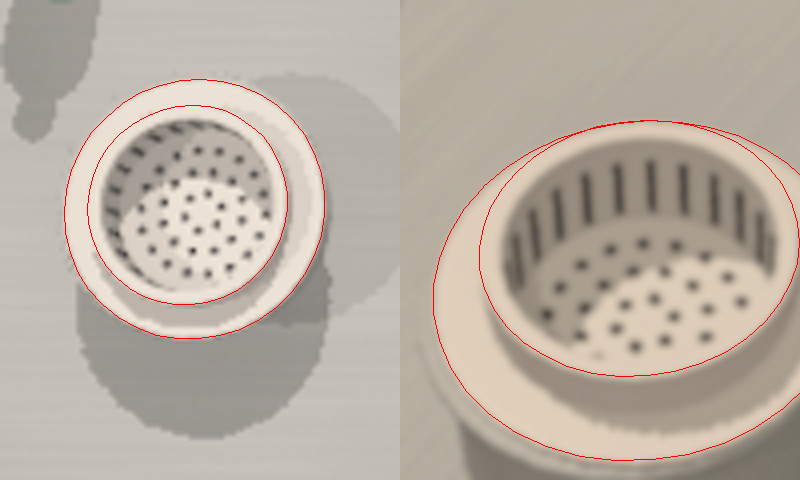

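Basket is seated; both circles match in both views. Now the dish.

Request:
send_rows([
  [[0.01,0,0.3],[0,0,0]],
  [[0.01,0.03,0.38],[0,0,0]],
  [[0.01,0.05,0.38],[0,0,0]],
  [[0.01,0.05,0.38],[0,0,0]],
  [[0.01,0.05,0.38],[0,0,0]],
  [[0.01,0.05,0.38],[0,0,0]],
  [[0,0.05,0.3],[0,0,0]],
  [[0,0.2,0.215],[0,0,0]],
  [[0,0.3,0],[0,0,0]],
  [[0,0.2,0],[0,0,0]],
  [[0,0,0],[0,0,0]],
  [[0,0,0],[0,0,0]],
], gripper=0.4)

```text
time: 19.25
eef_pos: [0.438, -0.2936, 0.1151]
tcp_rot: [-0.0, 0.707, -0.707, 0.0]
contact_force: [-0.4, -0.1, 0.0]
opening: 0.6
```

```bash
python3 - <<'E'
from h import *
go((.4376,-.2954,.037))
c=read_camera("side"); x,y=390,150; im=cv2.resize(c["img"][y:y+100,x:x+100],None,fx=5,fy=5,interpolation=cv2.INTER_CUBIC)
for r,h in((42,.016),(10,.046)):
    q=np.array([(proj(c,[.4376+r/1e3*np.cos(t),-.2954+r/1e3*np.sin(t),h])-(x,y)+.5)*5 for t in np.linspace(0,6.283,40)]); cv2.polylines(im,[q.astype(np.int32)],True,(255,0,0),1)
cv2.imwrite("pics/dish.png",np.clip(255*(im/255.)**.6,0,255).astype(np.uint8))
E
```

```text
t 19.25 p [ 0.438  -0.2936  0.1151] open 0.6 F [-0.4 -0.1  0. ] q [-0.78  0.11  2.04  0.    0.99  0.79]
R cols x,y,z [[-1.0, -0.0, -0.0], [0.0, 0.0, -1.0], [0.0, -1.0, -0.0]]
[ 0.4376 -0.2954  0.037 ] units [0.003 0.651 0.015]
```

View pics/dish.png

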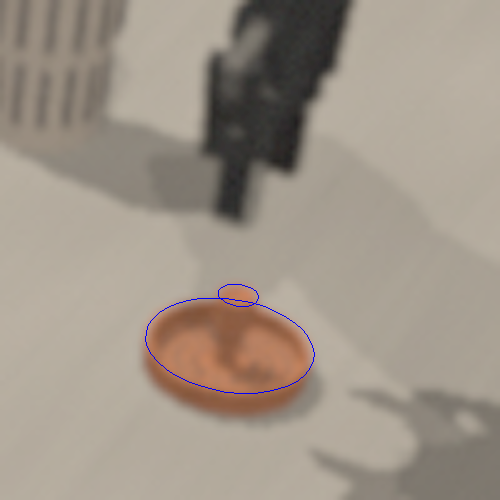

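Request:
send_rows([
  [[0,0.2,0.015],[0,0,0]],
  [[0,0.2,0],[0,0,0]],
  [[0,0.15,0],[0,0,0]],
  [[0,0.1,0],[0,0,0]],
  [[0,0,0],[0,0,0]],
  [[0,0,0],[0,0,0]],
])

```text
time: 19.9
eef_pos: [0.4384, -0.2962, 0.0378]
tcp_rot: [-0.001, -0.707, 0.708, -0.001]
contact_force: [0.6, -1.0, 0.0]
opening: 0.601
```

Request:
send_rows([
  [[0,0,0],[0,0,0]],
  [[0,0,0],[0,0,0]],
  [[0,0,0],[0,0,0]],
  [[0,0,0],[0,0,0]],
  [[0,0,0],[0,0,0]],
  [[0,0,0],[0,0,0]],
], gripper=1, grip_force=40)

```text
time: 20.5
eef_pos: [0.4383, -0.2963, 0.0377]
tcp_rot: [-0.001, -0.707, 0.708, -0.0]
contact_force: [-1.0, 1.6, 5.8]
opening: 0.221
```

Request:
send_rows([
  [[0,-0.1,0],[0,0,0]],
  [[0,-0.2,0],[0,0,0]],
  [[0,-0.3,0],[0,0,0]],
  [[0,-0.3,0],[0,0,0]],
  [[0,-0.3,0],[0,0,0]],
  [[0,-0.2,0],[0,0,0]],
  [[0,0,0],[0,0,0]],
  [[0,0,0],[0,0,0]],
])

```text
time: 21.3
eef_pos: [0.4371, -0.2952, 0.2039]
tcp_rot: [-0.0, 0.707, -0.707, -0.0]
contact_force: [1.1, -0.2, -1.3]
opening: 0.217
```

```bash
python3 - <<'E'
from h import *
go((.445,.306,.205))
c=read_camera("side"); x,y=370,60; im=cv2.resize(c["img"][y:y+140,x:x+140],None,fx=4,fy=4,interpolation=cv2.INTER_CUBIC)
cv2.imwrite("pics/dish2.png",np.clip(255*(im/255.)**.6,0,255).astype(np.uint8))
E
```

```text
t 21.3 p [ 0.4371 -0.2952  0.2039] open 0.217 F [ 1.1 -0.2 -1.3] q [-0.79 -0.    1.98  0.    1.17  0.78]
R cols x,y,z [[-1.0, 0.0, 0.0], [-0.0, 0.0, -1.0], [-0.0, -1.0, -0.0]]
[0.445 0.306 0.205] units [-0.064 -0.008 -5.01 ]
```

View pics/dish2.png

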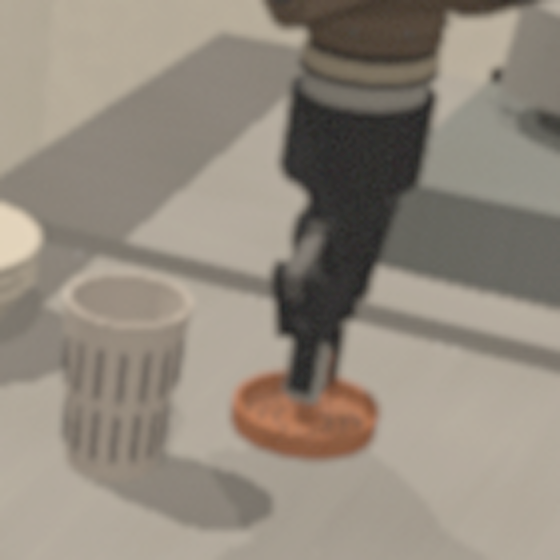

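Dish is held level. Carrying it over.

Request:
send_rows([
  [[-0.03,0,-0.1],[0,0,0]],
  [[-0.06,0,-0.25],[0,0,0]],
  [[-0.08,0,-0.37],[0,0,0]],
  [[-0.08,0,-0.37],[0,0,0]],
  [[0,0,-0.37],[0,0,0]],
  [[0,0,-0.37],[0,0,0]],
  [[0,0,-0.37],[0,0,0]],
  [[0,0,-0.37],[0,0,0]],
  [[0,0,-0.37],[0,0,0]],
  [[0,0,-0.37],[0,0,0]],
  [[0.05,0,-0.37],[0,0,0]],
  [[0.05,0,-0.37],[0,0,0]],
])

```text
time: 22.55
eef_pos: [0.4537, 0.1926, 0.2025]
tcp_rot: [0.001, -0.707, 0.707, 0.001]
contact_force: [1.0, 0.3, -1.1]
opening: 0.214
```

Request:
send_rows([
  [[0.05,0,-0.37],[0,0,0]],
  [[0.036,0,-0.3],[0,0,0]],
  [[0,0,-0.2],[0,0,0]],
  [[0,0,-0.09],[0,0,0]],
  [[0,0,0],[0,0,0]],
  [[0,0,0],[0,0,0]],
  [[0,0,0],[0,0,0]],
])

```text
time: 23.25
eef_pos: [0.4453, 0.3044, 0.2039]
tcp_rot: [-0.0, -0.707, 0.707, 0.001]
contact_force: [-0.4, 0.0, -0.8]
opening: 0.219
```

```bash
python3 - <<'E'
from h import *
go((.445,.306,.205),(.445,.306,.105))
E
```

```text
t 23.25 p [0.4453 0.3044 0.2039] open 0.219 F [-0.4  0.  -0.8] q [ 0.41  0.03  1.95 -0.    1.17  1.98]
R cols x,y,z [[-1.0, 0.002, 0.001], [-0.001, -0.001, -1.0], [-0.002, -1.0, 0.001]]
[0.445 0.306 0.205] units [ 0.003 -0.009 -0.013]
[0.445 0.306 0.105] units [-0.001  0.833 -0.001]
```

Request:
send_rows([
  [[0,0.1,-0.012],[0,0,0]],
  [[0,0.2,0],[0,0,0]],
  [[0,0.2,0],[0,0,0]],
  [[0,0.12,0],[0,0,0]],
  [[0,0.1,0],[0,0,0]],
  [[0,0.05,0],[0,0,0]],
  [[0,0.03,0],[0,0,0]],
  [[0,0,0],[0,0,0]],
  [[0,0,0],[0,0,0]],
])

```text
time: 24.15
eef_pos: [0.4459, 0.3073, 0.1093]
tcp_rot: [0.001, 0.707, -0.707, 0.0]
contact_force: [-1.4, 0.1, -0.3]
opening: 0.22
```

Request:
send_rows([
  [[0,0.02,0],[0,0,0]],
  [[0,0.014,0],[0,0,0]],
  [[0,0,0],[0,0,0]],
  [[0,0,0],[0,0,0]],
])

```text
time: 24.55
eef_pos: [0.4453, 0.307, 0.1043]
tcp_rot: [0.0, 0.707, -0.707, -0.0]
contact_force: [0.6, -0.4, -0.4]
opening: 0.219
```

Request:
send_rows([
  [[0,0.01,0],[0,0,0]],
  [[0,0.005,0],[0,0,0]],
  [[0,0,0],[0,0,0]],
  [[0,0,0],[0,0,0]],
])

```text
time: 24.95
eef_pos: [0.4454, 0.3071, 0.1028]
tcp_rot: [0.0, 0.707, -0.707, -0.0]
contact_force: [-1.0, -0.5, 0.6]
opening: 0.215
```

Request:
send_rows([
  [[0,0,0],[0,0,0]],
  [[0,0,0],[0,0,0]],
  [[0,0,0],[0,0,0]],
  [[0,0,0],[0,0,0]],
], gripper=0.55)

```text
time: 25.35
eef_pos: [0.4454, 0.307, 0.1025]
tcp_rot: [0.0, 0.707, -0.707, -0.0]
contact_force: [0.5, -0.7, -0.5]
opening: 0.452
```

Request:
send_rows([
  [[0,-0.1,0],[0,0,0]],
  [[0,-0.2,0],[0,0,0]],
  [[0,-0.3,0],[0,0,0]],
  [[0,-0.3,0],[0,0,0]],
  [[0,-0.1,0.2],[0,0,0]],
  [[0,0,0.4],[0,0,0]],
  [[0,0,0.4],[0,0,0]],
  [[0,0,0.4],[0,0,0]],
  [[-0.1,0,0.4],[0,0,0]],
  [[-0.15,0,0.4],[0,0,0]],
  [[0,0,0],[0,0,0]],
])

```text
time: 26.45
eef_pos: [0.4766, 0.0394, 0.2241]
tcp_rot: [-0.004, -0.706, 0.708, 0.002]
contact_force: [0.3, -0.4, 0.4]
opening: 0.454
```

```bash
python3 - <<'E'
from h import *
go((.4718,-.0042,.1),(.4718,-.0042,.031))
a=[]
for n,x,y in (("top",145,235),("side",230,290)):
    c=read_camera(n); im=cv2.resize(c["img"][y:y+120,x:x+120],(480,480),interpolation=cv2.INTER_CUBIC)
    for r,h in((42,.081),(10,.111)):
            q=np.array([(proj(c,[.4453+r/1e3*np.cos(t),.3059+r/1e3*np.sin(t),h])-(x,y)+.5)*4 for t in np.linspace(0,6.283,40)]); cv2.polylines(im,[q.astype(np.int32)],True,(255,0,0),1)
    a.append(im[:, :400] if n=="top" else im)
cv2.imwrite("pics/dish_in.png",np.clip(255*(np.hstack([a[0],a[1][:,:400]])/255.)**.6,0,255).astype(np.uint8))
E
```

```text
t 26.45 p [0.4766 0.0394 0.2241] open 0.454 F [ 0.3 -0.4  0.4] q [-0.13 -0.14  2.07 -0.    1.21  1.45]
R cols x,y,z [[-1.0, 0.007, -0.003], [0.003, -0.002, -1.0], [-0.007, -1.0, 0.002]]
[ 0.4718 -0.0042  0.1   ] units [0.04  1.035 0.362]
[ 0.4718 -0.0042  0.031 ] units [ 0.002  0.575 -0.001]
```

View pics/dish_in.png

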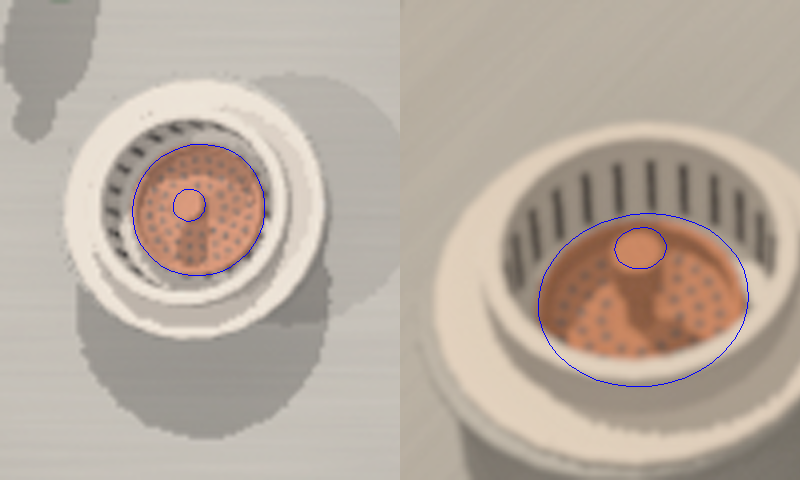

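Dish sits flat and centred. Now the cover.

Request:
send_rows([
  [[0.02,0.1,0.2],[0,0,0]],
  [[0.02,0.2,0.162],[0,0,0]],
  [[0,0.25,0],[0,0,0]],
  [[0,0.25,0],[0,0,0]],
  [[0,0.2,0],[0,0,0]],
  [[0,0,0],[0,0,0]],
  [[0,0,0],[0,0,0]],
  [[0,0,0],[0,0,0]],
], gripper=0.4)

```text
time: 27.35
eef_pos: [0.4713, 0.0013, 0.1044]
tcp_rot: [-0.001, -0.707, 0.707, -0.002]
contact_force: [0.8, 0.8, -0.1]
opening: 0.605
```

```bash
python3 - <<'E'
from h import *
go((.4718,-.0042,.032))
E
```

```text
t 27.35 p [0.4713 0.0013 0.1044] open 0.605 F [ 0.8  0.8 -0.1] q [-0.21  0.    2.18  0.    0.96  1.36]
R cols x,y,z [[-1.0, -0.001, -0.003], [0.003, -0.001, -1.0], [0.001, -1.0, 0.001]]
[ 0.4718 -0.0042  0.032 ] units [-0.002  0.604  0.045]
```

Request:
send_rows([
  [[0,0.2,0.045],[0,0,0]],
  [[0,0.2,0],[0,0,0]],
  [[0,0.12,0],[0,0,0]],
  [[0,0.07,0],[0,0,0]],
  [[0,0,0],[0,0,0]],
  [[0,0,0],[0,0,0]],
])

```text
time: 27.95
eef_pos: [0.4711, -0.0047, 0.0329]
tcp_rot: [-0.001, -0.707, 0.707, -0.001]
contact_force: [-0.1, 0.5, 0.7]
opening: 0.596
```

Request:
send_rows([
  [[0,0,0],[0,0,0]],
  [[0,0,0],[0,0,0]],
  [[0,0,0],[0,0,0]],
  [[0,0,0],[0,0,0]],
  [[0,0,0],[0,0,0]],
  [[0,0,0],[0,0,0]],
], gripper=1, grip_force=50)

```text
time: 28.55
eef_pos: [0.4709, -0.0048, 0.0328]
tcp_rot: [-0.001, -0.707, 0.707, -0.0]
contact_force: [-0.9, 0.1, 6.4]
opening: 0.186
```

Request:
send_rows([
  [[0,-0.1,0],[0,0,0]],
  [[0,-0.2,0],[0,0,0]],
  [[0,-0.3,0],[0,0,0]],
  [[0,-0.3,0],[0,0,0]],
  [[0,-0.3,0],[0,0,0]],
  [[0,-0.2,0],[0,0,0]],
  [[0,0,0],[0,0,0]],
  [[0,0,0],[0,0,0]],
])

```text
time: 29.35
eef_pos: [0.4695, -0.0045, 0.1992]
tcp_rot: [-0.0, 0.707, -0.707, -0.0]
contact_force: [1.1, -0.4, -2.2]
opening: 0.189
```

```bash
python3 - <<'E'
from h import *
go((.445,.306,.2))
p=get_state()["eef_pos"]
a=[]
for n,x,y,w in (("top",250,220,140),("side",300,130,140)):
    c=read_camera(n); im=cv2.resize(c["img"][y:y+w,x:x+w],(400,400),interpolation=cv2.INTER_CUBIC)
    for r,h in((70,.014),):
            q=np.array([(proj(c,[p[0]+r/1e3*np.cos(t),p[1]+r/1e3*np.sin(t),h+p[2]-.032])-(x,y)+.5)*400/w for t in np.linspace(0,6.283,40)]); cv2.polylines(im,[q.astype(np.int32)],True,(0,0,255),1)
    a.append(im)
cv2.imwrite("pics/cov.png",np.clip(255*(np.hstack(a)/255.)**.6,0,255).astype(np.uint8))
E
```

```text
t 29.35 p [ 0.4695 -0.0045  0.1992] open 0.189 F [ 1.1 -0.4 -2.2] q [-0.23 -0.13  2.11 -0.    1.17  1.34]
R cols x,y,z [[-1.0, 0.0, 0.0], [-0.0, 0.0, -1.0], [-0.0, -1.0, -0.0]]
[0.445 0.306 0.2  ] units [ 0.205 -0.007 -2.588]
```

View pics/cov.png

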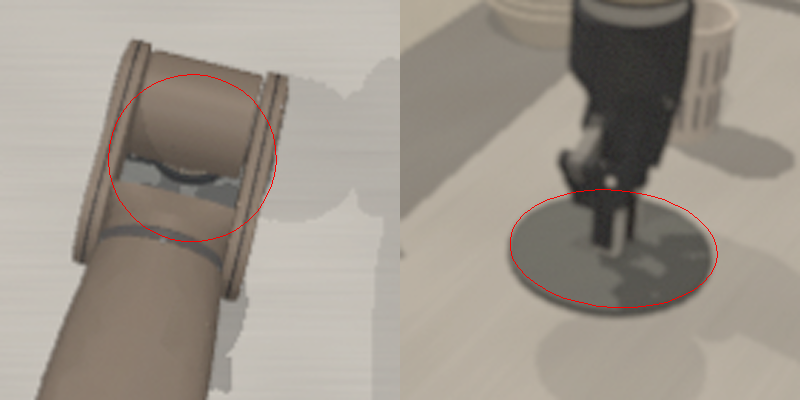

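Request:
send_rows([
  [[0.01,0,-0.1],[0,0,0]],
  [[0.02,0,-0.25],[0,0,0]],
  [[0.03,0,-0.37],[0,0,0]],
  [[0.03,0,-0.37],[0,0,0]],
  [[0.03,0,-0.37],[0,0,0]],
  [[0.03,0,-0.37],[0,0,0]],
  [[0.03,0,-0.37],[0,0,0]],
  [[0.025,0,-0.25],[0,0,0]],
  [[0,0,-0.138],[0,0,0]],
  [[0,0,0],[0,0,0]],
  [[0,0,0],[0,0,0]],
  [[0,0,0],[0,0,0]],
])

```text
time: 30.65
eef_pos: [0.4455, 0.3048, 0.1992]
tcp_rot: [-0.0, -0.707, 0.707, 0.001]
contact_force: [0.1, 0.5, -1.4]
opening: 0.186
```

Request:
send_rows([
  [[0,0.1,0],[0,0,0]],
  [[0,0.15,0],[0,0,0]],
  [[0,0.08,0],[0,0,0]],
  [[0,0,0],[0,0,0]],
  [[0,0,0],[0,0,0]],
])

```text
time: 31.15
eef_pos: [0.4456, 0.3056, 0.16]
tcp_rot: [-0.0, -0.707, 0.707, 0.0]
contact_force: [0.9, -0.0, -1.8]
opening: 0.187
```

```bash
python3 - <<'E'
from h import *
go((.445,.306,.1428))
E
```

```text
t 31.15 p [0.4456 0.3056 0.16  ] open 0.187 F [ 0.9 -0.  -1.8] q [ 0.41  0.08  1.98 -0.    1.08  1.98]
R cols x,y,z [[-1.0, 0.001, 0.0], [-0.0, -0.0, -1.0], [-0.001, -1.0, 0.0]]
[0.445  0.306  0.1428] units [ 0.005  0.143 -0.004]
```

Request:
send_rows([
  [[0.005,0.05,0],[0,0,0]],
  [[0,0.04,0],[0,0,0]],
  [[0,0.03,0],[0,0,0]],
  [[0,0.015,0],[0,0,0]],
  [[0,0,0],[0,0,0]],
  [[0,0,0],[0,0,0]],
])

```text
time: 31.75
eef_pos: [0.445, 0.306, 0.144]
tcp_rot: [0.0, 0.707, -0.707, -0.0]
contact_force: [1.1, 0.3, -1.5]
opening: 0.186
```

Request:
send_rows([
  [[0,0.005,0],[0,0,0]],
  [[0,0,0],[0,0,0]],
  [[0,0,0],[0,0,0]],
])

```text
time: 32.05
eef_pos: [0.445, 0.306, 0.1434]
tcp_rot: [0.0, 0.707, -0.707, -0.0]
contact_force: [0.3, 1.4, -1.7]
opening: 0.185
```

Request:
send_rows([
  [[0,0.008,0],[0,0,0]],
  [[0,0,0],[0,0,0]],
  [[0,0,0],[0,0,0]],
])

```text
time: 32.35
eef_pos: [0.4451, 0.306, 0.1428]
tcp_rot: [0.0, 0.707, -0.707, 0.0]
contact_force: [-0.4, -0.9, 1.6]
opening: 0.186
```

Request:
send_rows([
  [[0,0,0],[0,0,0]],
  [[0,0,0],[0,0,0]],
  [[0,0,0],[0,0,0]],
  [[0,0,0],[0,0,0]],
], gripper=0.45)

```text
time: 32.75
eef_pos: [0.4449, 0.3059, 0.1424]
tcp_rot: [0.0, 0.707, -0.707, -0.0]
contact_force: [-0.0, 0.7, 0.2]
opening: 0.551
```

Request:
send_rows([
  [[0,-0.1,0],[0,0,0]],
  [[0,-0.2,0],[0,0,0]],
  [[0,-0.3,0],[0,0,0]],
  [[0,-0.2,0],[0,0,0]],
  [[0,-0.1,0.2],[0,0,0]],
  [[0,0,0.4],[0,0,0]],
  [[0,0,0.4],[0,0,0]],
  [[0,0,0.4],[0,0,0]],
  [[-0.1,0,0.4],[0,0,0]],
  [[-0.15,0,0.3],[0,0,0]],
  [[0,0,0],[0,0,0]],
  [[0,0,0],[0,0,0]],
])

```text
time: 33.95
eef_pos: [0.4751, 0.0533, 0.2511]
tcp_rot: [0.001, 0.707, -0.707, -0.001]
contact_force: [-0.1, -0.6, -0.8]
opening: 0.552
```

```bash
python3 - <<'E'
from h import *
go()
a=[]
for n,x,y in (("top",145,235),("side",220,280)):
    c=read_camera(n); im=cv2.resize(c["img"][y:y+140,x:x+140],(400,400),interpolation=cv2.INTER_CUBIC)
    for r,h in((70,.124),(9,.148)):
            q=np.array([(proj(c,[.445+r/1e3*np.cos(t),.306+r/1e3*np.sin(t),h])-(x,y)+.5)*400/140 for t in np.linspace(0,6.283,40)]); cv2.polylines(im,[q.astype(np.int32)],True,(0,0,255),1)
    a.append(im)
cv2.imwrite("pics/final.png",np.clip(255*(np.hstack(a)/255.)**.6,0,255).astype(np.uint8))
E
```

```text
t 33.95 p [0.4751 0.0533 0.2511] open 0.552 F [-0.1 -0.6 -0.8] q [-0.1  -0.17  2.04  0.    1.27  1.47]
R cols x,y,z [[-1.0, 0.002, -0.001], [0.001, 0.0, -1.0], [-0.002, -1.0, -0.0]]
```

View pics/final.png

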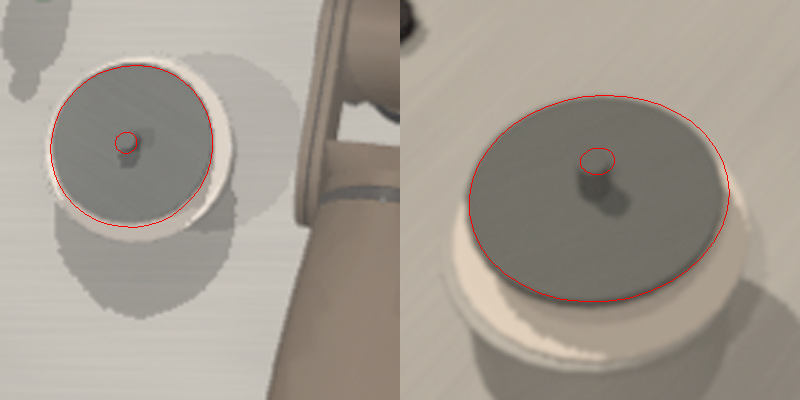

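The cover disc (crop centres (132,146) top and (599,198) side) matches its predicted seated circle in both views. It is level and released, and the arm is clear.

```bash
python3 -c "
from plant import sign_off; print(sign_off())"
```

```text
the job is handed in; nothing more can be done
None
```

The drain is back together in the order you gave: largest bell, basket, strainer dish, then cover. The job is handed in at about 34 s of robot time, and no verdict was reported.

- **Seating:** After each release, both camera views agreed with the part's predicted seated outline to about 1–3 mm. The dish's near edge was partly hidden by the basket in the side view. All parts looked level, and the cover's disc lies on the basket's edge.
- **Arm:** At the end the gripper was open and clear of everything, with wrist force near zero.
- **Small discrepancies:** The fingertips pressed on each part with about 4–6 N as they closed. The first image estimate of the bell was off by about 3 mm, and I corrected it before gripping. Neither caused trouble.
- **Not checked:** I did not re-measure the soap bottle, cutlery cup or brush after the moves. My planned paths stayed clear of them, and no unexpected force was reported.

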